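Turn the slide carrier over at the stop

ROBOT

A 6-joint arm with a two-finger parallel gripper is mounted at the origin on the work surface. World frame = base frame: x ahead of the robot, y to its left, z up, the work surface at z = 0. Lengths are in m, angles in rad, forces in N, time in s.
With the tool pointing down it reaches from about 0.35 to 0.85 m from the base axis. Payload 8.1 kg.
Tool frame: the origin (TCP) lies on the centre line of the jaws, within the pads' length; the fingertips stand robot.finger_overhang ahead of it and the grasp point (between the pads) lies 5 mm behind it (robot.finger_overhang is the distance from the TCP to the fingertips, in m); z points along the fingers, y is the direction in which the jaws open and shut (so a half turn about z gives the same grasp; the last joint's range is limited). The gripper opens to 93 mm and grips with 3 to 60 N. Pads are 15 mm wide; open, the fingers measure 128 mm over their backs; the gripper's body (75 mm by 188 mm) begins 65 mm behind the grasp point.
Start: joints at [-1.3, 0.13, 1.488, -0, 1.523, -0.085], TCP at [0.209, -0.562, 0.233] pointing down, gripper open.
Joint ranges: [-2.96, 2.96], [-0.89, 2.26], [0.02, 2.5], [-1.34, 4.48], [0, 2.73], [-2.66, 2.66]. Speed limits (rad/s): [2.39, 2.39, 2.79, 3.14, 3.14, 3.14].

INTERFACE

Orientations are given as a rotation vector (axis times angle).
In Python, from plant import robot gives the robot as it stands. The module is installed in compiled form; this text tells all that it offers.
- The arm moves only by the tool carry_out, never from a script. Its argument "commands" is a list that holds one entry, the list of rows, each a list of 4 numbers: the shift along the tool's x, y, z in cm, then the turn about the tool's z in degrees. In form: [[[tx, ty, tz, roll], ...]]. A call has 1 to 20 rows; each row shifts and turns the commanded pose from where the row before left it, along the tool's axes as they then stand; what a row does not reach is not made up. A row lasts 1/12 s, in which the tool goes at most 41.7 mm and 7.16 degrees, less where a joint would pass 70% of its speed; a pose out of reach is approached as far as the arm can. A call is refused whole if a number of a shift passes 4.17 or a number of a turn 7.16, either way. A call with a gripper value outside its range is refused whole. "claw" is the finger opening in cm, from 0 to 9.3, set as the call begins (left out, the last holds). The fingers move at their own pace and stop on an object; "grip_force" is the grip in N (left out, the last holds). Time passes only in rows, so rows that do not move let the fingers close. It gives the time, the measured TCP pose, the force and the opening at its end, in the units of the state.
- robot.read_state(): the state, without advancing time (a new reading comes with each control period).
- robot.read_camera(name): name is "scene" or "side" or "wrist"; returns the picture (400x640x3 uint8, red, green, blue); there is no depth.
- robot.camera_params(name): a dict with "mtx" (3x3 intrinsics, pixels), "R" (3x3) and "t" (3): a world point X has camera coordinates R X + t. Camera axes: x right, y down, z forward; pixel columns grow to the right and rows downward; lengths in m; the calibration is good to about 2 mm. A picture is of the moment at which its call begins: read the wrist's pose just before it. camera_params takes no time and is no camera call; for the wrist camera it gives the pose at the moment of the call.
- robot.close_job(): hands the job in, once; it reports no verdict.
The state is a dict: "t": time; "q": joint angles; "dq": joint speeds; "joint_torque": joint torques, N m; "tool_pos": TCP position; "orientation": TCP orientation; "force": force on the tool from outside, world axes, zero at the start; "wrist_torque": the same for the moment, N m; "opening": finger opening in m.
Only numpy, scipy, OpenCV 4.12 (cv2) and the standard library are available. Lean on these libraries where they do the work, as an engineer would, in place of code of your own. Each camera call takes 0.05 s, during which the arm holds its last target.

TASK

The slide carrier was laid down with its slides underneath. Turn it over with the fingertips: push it along the bench against the steel stop until it climbs and stands tipped up against the wall, then reach over the wall and push its upper edge back so that it topples over and lies flat on the bench just in front of the stop, slides up. Do not pick up the carrier or raise it off the bench, and leave everything else where it stands.

Things in the scene. Friction and masses are not known exactly. Their poses are not given: they have to be found in the camera images.
- carrier: slide carrier of dark anodised metal: flat plate 84 mm (x) by 112 mm (y) by 6 mm (z), 0.1 to 0.19 kg. Three glass slides are let in flush side by side in one broad face, out of which its -z points; the other face is bare metal and starts up. Origin at the plate's centre, 3 mm above the bench when flat. Its x starts within 0.2 rad of the stop's x, its centre 65 to 115 mm before the foot
- stop: polished, slippery steel turning stop screwed to the bench, 150 mm wide (y). Origin on the bench at the foot of the working face, mid-width; x points through the wall, away from the carrier. Its hollow face rises ever steeper from the foot (38 degrees) to the top (78): x, height 0, 0; 10, 8; 18, 18; 24, 32; 28, 50 mm. Wall 5 mm thick. Behind it two ribs 36 mm high and a flange 5 mm high, out to x = 58 mm
- stop_top (a point): middle of the stop's top edge, 28 mm behind the foot, 50 mm up. A carrier pushed squarely along the stop's +x climbs the face and comes to rest on this edge: with its trailing edge at the foot it leans 60 degrees from flat, its upper edge 23 mm above the wall and 41 mm behind the foot, and it stays leaning when let go (the bench has friction about 0.6)
- corner_a (a point): corner of the carrier, at +42 mm x, +56 mm y of its own frame, mid-thickness
- corner_b (a point): corner of the carrier, at +42 mm x, -56 mm y of its own frame, mid-thickness
- corner_c (a point): corner of the carrier, at -42 mm x, +56 mm y of its own frame, mid-thickness
- corner_d (a point): corner of the carrier, at -42 mm x, -56 mm y of its own frame, mid-thickness
- oil_bottle: bystander: immersion-oil bottle of brown glass, standing, 28 mm across, 55 mm tall. Origin at the centre of its underside
- objective: bystander: steel microscope objective standing upright, 26 mm across, 45 mm tall. Origin at the centre of its underside
- dish: bystander: closed clear petri dish, 58 mm across, 13 mm tall. Origin at the centre of its underside
- adapter: bystander: steel adapter ring lying flat, 42 mm across, 16 mm tall. Origin at the centre of its underside
- coverslip_box: bystander: small white cover-slip box, 30 x 45 x 22 mm. Origin at the centre of its underside
- beaker: bystander: glass beaker, 84 mm across, 115 mm tall, off to the robot's left. Origin at the centre of its underside
- vial: bystander: white sample vial with cap, standing, 26 mm across, 46 mm tall. Origin at the centre of its underside
Mind the look-alikes: they are no part of the job. Several things have the shape of the stop; the one meant has the colours described above. There is more than one size of the carrier; the one meant has the size given above.

How it is judged:
On the way:
1. the carrier stands tipped up against the stop (more than 46 degrees from flat) (angle between carrier's own z axis and vertical between 0.8 and 1.62 rad and contact force between carrier and stop above 0.03 N and x of carrier in the frame of stop between -0.04 and 0.03 m), for 0.2 s.
At the end, for the whole second after the job is handed in: The carrier lies still and flat on the bench (within 4 degrees) with the slides up, its centre 20 to 120 mm in front of the foot of the stop and within 60 mm of the stop's middle line (angle between carrier's own z axis and vertical above 3.07 rad and height (world z) of carrier below 0.008 m and x of carrier in the frame of stop between -0.12 and -0.02 m and y of carrier in the frame of stop between -0.06 and 0.06 m and linear speed of carrier below 0.01 m/s and angular speed of carrier below 0.1 rad/s); the robot touches nothing.
It fails at once if the carrier is lifted clear of the bench (all four corners more than 25 mm up) (height (world z) of each of corner_a, corner_b, corner_c, corner_d above 0.025 m).
It fails at once if another thing on the bench is moved by more than 15 mm or tipped (distance of any of oil_bottle, objective, dish, adapter, coverslip_box, beaker, vial from where it was at the start of the episode above 0.015 m or angle between any of oil_bottle, objective, dish, adapter, coverslip_box, beaker, vial's own z axis and vertical above 0.3 rad).
It also fails if it takes over 51 s, if anything falls off the work surface, if the arm or the gripper's body presses on something with over 40 N, if the wrist force passes 120 N, or if a joint passes its speed limit or range.

## Working session

There is one attempt and no reset: what is moved stays moved. The work goes in short steps, Python scripts to look and compute and a tool call to move; the robot and the scene stay as the last step left them, time stands still between calls to the robot, and variables do not carry over. Pictures are saved under pics/ and viewed, and the job is handed in when it is done.

Besides the shell and the picture viewer there is one more tool, called after "Emit:" in YAML: its name, and indented under it one key for each argument. carry_out: Moves the arm, as the interface text tells. Its arguments: {"type":"object","properties":{"commands":{"type":"array","items":{"type":"array","items":{"type":"array","items":{"type":"number"}}}},"claw":{"type":"number"},"grip_force":{"type":"number"}},"required":["commands"]}

```bash
mkdir -p pics; python3 - <<'E'
from plant import robot
import cv2
print(robot.read_state()); print(robot.finger_overhang)
for n in ["scene","side","wrist"]:
    p=robot.camera_params(n);print(n,p)
    im=robot.read_camera(n);cv2.imwrite(f"pics/{n}0.png",im[:,:,::-1])
E
```

```text
{'t': 0.0, 'q': array([-1.30039030e+00,  1.31127314e-01,  1.48930844e+00, -1.27744334e-05,
        1.52302586e+00, -8.54173520e-02]), 'dq': array([ 0.00038491,  0.00122845,  0.0013574 , -0.00050833, -0.00053151,
        0.00097891]), 'joint_torque': array([ 7.34056957e-04, -5.59835100e+01, -4.91760314e+01,  7.70069053e-02,
        3.55365314e-02, -1.46691996e-04]), 'tool_pos': array([ 0.20887224, -0.56186527,  0.23159166]), 'orientation': array([-3.09017329e+00, -5.55653974e-01,  2.90939168e-04]), 'force': array([-0.57037203,  0.1212357 , -0.84050462]), 'wrist_torque': array([ 0.00857176, -0.00850449, -0.00050637]), 'opening': 0.09326129978827119}
0.014
scene {'mtx': array([[379.10748986,   0.        , 313.10842501],
       [  0.        , 379.10748986, 194.92845403],
       [  0.        ,   0.        ,   1.        ]]), 'R': array([[-0.06217445,  0.99802717, -0.00872337],
       [ 0.80526277,  0.04499822, -0.59120811],
       [-0.58964923, -0.04378265, -0.80647187]]), 't': array([-0.10063195, -0.42391232,  1.3165001 ])}
side {'mtx': array([[383.44230099,   0.        , 320.84679296],
       [  0.        , 383.44230099, 200.22734115],
       [  0.        ,   0.        ,   1.        ]]), 'R': array([[ 0.89556157, -0.44477522,  0.01202009],
       [-0.34164593, -0.70471386, -0.62181704],
       [ 0.28503953,  0.55276883, -0.7830703 ]]), 't': array([-0.44963155,  0.3446043 ,  0.70985903])}
wrist {'mtx': array([[345.87898201,   0.        , 318.35550867],
       [  0.        , 345.87898201, 204.57234805],
       [  0.        ,   0.        ,   1.        ]]), 'R': array([[ 3.48804606e-01, -9.37195021e-01, -9.15668727e-04],
       [-9.02631170e-01, -3.36203229e-01,  2.68745902e-01],
       [-2.52175172e-01, -9.29132972e-02, -9.63210674e-01]]), 't': array([-0.59890538, -0.03115003,  0.38923458])}
```

View pics/scene0.png

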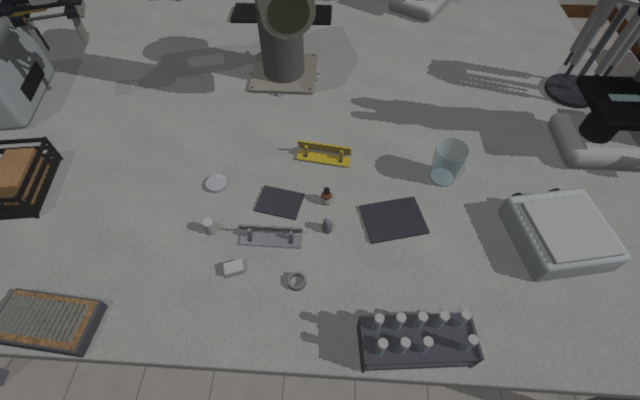

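View pics/side0.png

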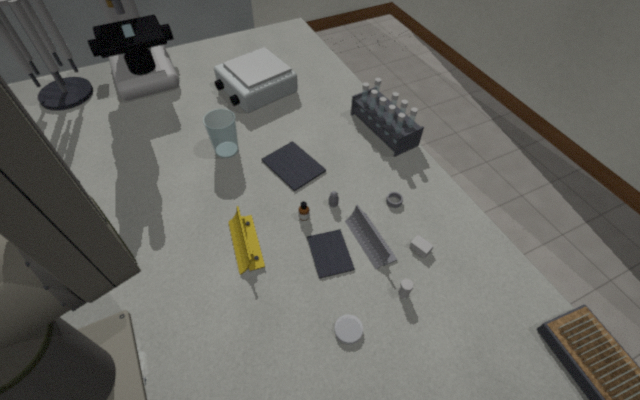

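View pics/wrist0.png

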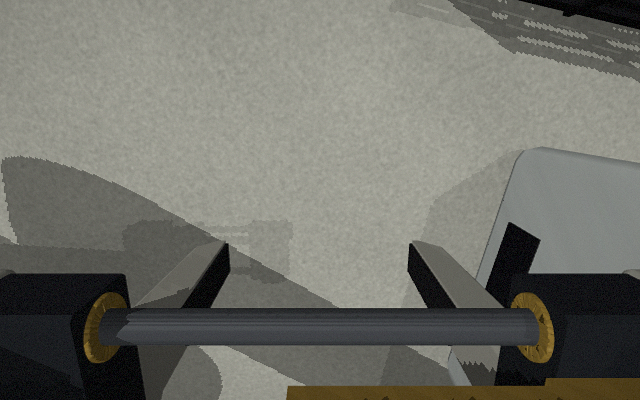

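Candidates for the carrier are the dark plates at scene (280,202), the smaller, and (393,220), the larger. For the stop they are the steel one at (270,237) and the yellow one at (323,153). I'll measure them and confirm in an enlarged crop.

```bash
cat > h.py <<'E'
import numpy as np, cv2
from plant import robot
def ray(n,uv,z,p=None):
    p=p or robot.camera_params(n); K,R,t=p['mtx'],p['R'],p['t']
    c=-R.T@t; d=R.T@np.linalg.inv(K)@np.array([uv[0],uv[1],1.])
    return c+d*(z-c[2])/d[2]
def proj(n,X,p=None):
    p=p or robot.camera_params(n); c=p['R']@np.array(X)+p['t']; q=p['mtx']@c; return q[:2]/q[2]
E
python3 - <<'E'
from h import *
for n,boxes in [("scene",[(245,180,312,222),(355,190,435,245)]),("side",[(300,222,362,282),(255,138,332,192)])]:
    im=cv2.imread(f"pics/{n}0.png"); g=im.max(axis=2)
    for (a,b,c,d) in boxes:
        m=np.zeros_like(g); m[b:d,a:c]=(g[b:d,a:c]<75)*255
        cs,_=cv2.findContours(m,cv2.RETR_EXTERNAL,cv2.CHAIN_APPROX_NONE); k=max(cs,key=cv2.contourArea)
        r=cv2.minAreaRect(k); hull=cv2.convexHull(k)
        e=cv2.approxPolyN(hull,4).reshape(-1,2)
        P=np.array([ray(n,u,0.005)for u in e]);print(n,e.tolist(),P[:,:2].round(4).tolist(),np.linalg.norm(P-np.roll(P,-1,0),axis=1).round(4),P.mean(0).round(4))
im=cv2.imread("pics/scene0.png")[170:290,190:350]; A=cv2.resize(im,None,fx=4.5,fy=4.5,interpolation=cv2.INTER_CUBIC);cv2.imwrite("pics/c1.png",A)
im=cv2.imread("pics/side0.png")[190:310,290:440]; A=cv2.resize(im,None,fx=5,fy=5,interpolation=cv2.INTER_CUBIC);cv2.imwrite("pics/c2.png",A)
E
```

```text
scene [[304, 194], [294, 219], [254, 210], [264, 186]] [[0.521, 0.1092], [0.6003, 0.0901], [0.5789, -0.0149], [0.5003, -0.0]] [0.0817 0.1071 0.08   0.1112] [0.5501 0.0461 0.005 ]
scene [[429, 233], [370, 243], [358, 206], [413, 196]] [[0.622, 0.4236], [0.6581, 0.279], [0.5515, 0.2511], [0.5115, 0.3951]] [0.149  0.1103 0.1494 0.1142] [0.5858 0.3372 0.005 ]
side [[354, 269], [319, 279], [306, 236], [340, 230]] [[0.5778, -0.015], [0.4962, -0.0026], [0.5181, 0.1122], [0.5993, 0.0918]] [0.0826 0.1168 0.0837 0.109 ] [0.5479 0.0466 0.005 ]
side [[326, 171], [294, 191], [259, 160], [292, 141]] [[0.6566, 0.2796], [0.5491, 0.2526], [0.5069, 0.3982], [0.621, 0.429]] [0.1108 0.1516 0.1181 0.1536] [0.5834 0.3399 0.005 ]
```

View pics/c1.png

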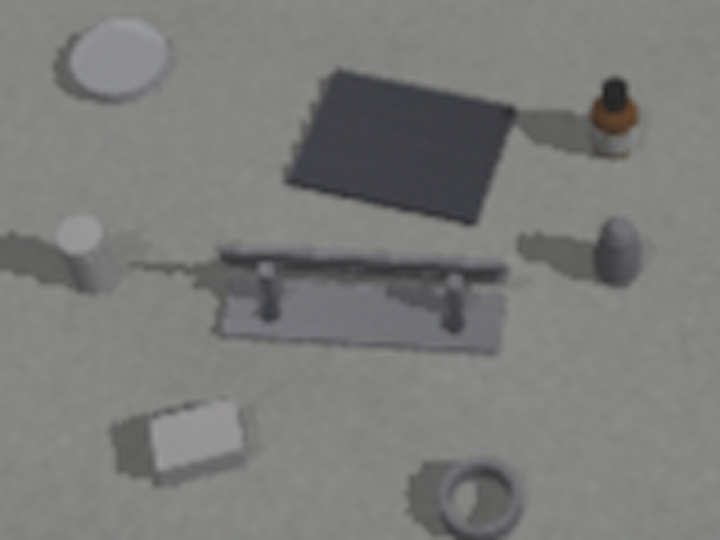

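View pics/c2.png

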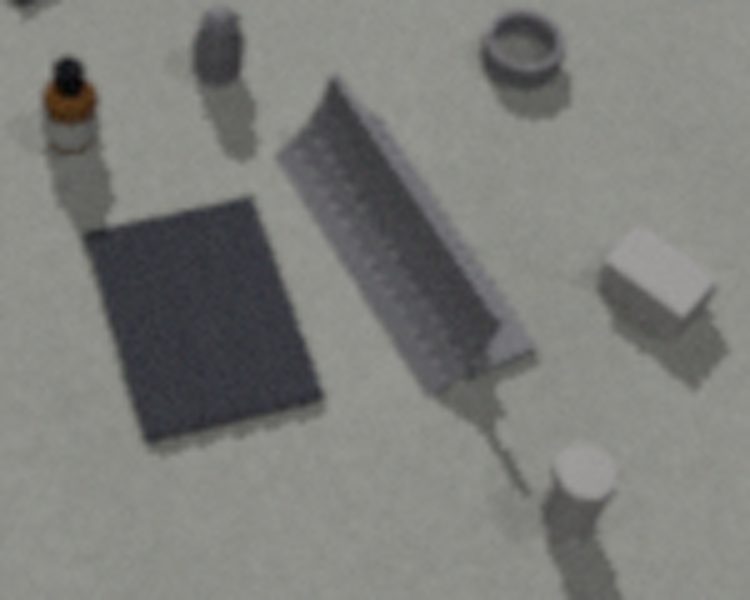

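```bash
python3 - <<'E'
from h import *
def s(u,v):return (290+u/5,190+v/5)
def c(u,v):return (190+u/4.5,170+v/4.5)
for nm,n,a,b,z in [("foot","side",s(278,157),s(432,392),0),("top","side",s(335,78),s(500,323),.05),("flangeback","side",s(383,118),s(535,352),.005),("flangeback","scene",c(500,352),c(220,337),.005),("topfront","scene",c(507,265),c(220,246),.05)]:
    A,B=ray(n,a,z),ray(n,b,z);d=A-B;print(nm,A[:2].round(4),B[:2].round(4),((A+B)/2)[:2].round(4),np.linalg.norm(d).round(4),np.degrees(np.arctan2(-d[0],d[1])).round(2))
for nm,p,q,z in [("bottle",c(613,150),s(70,145),0),("obj",c(615,282),s(218,85),0),("vial",c(95,288),s(570,540),0.0),("dish",c(118,60),s(0,0),.013),("box",c(197,435),s(660,270),.022),("adapter",c(480,500),s(523,50),.016)]:
    print(nm,ray("scene",p,z)[:2].round(3),ray("side",q,z)[:2].round(3))
print(ray("side",(349,328),.013))
E
```

```text
foot [0.6258 0.1112] [ 0.6259 -0.0338] [0.6258 0.0387] 0.1451 0.07
top [0.6527 0.1102] [ 0.6504 -0.0384] [0.6516 0.0359] 0.1486 -0.89
flangeback [0.6826 0.1062] [ 0.6772 -0.0391] [0.6799 0.0336] 0.1454 -2.13
flangeback [0.6818 0.1146] [ 0.6814 -0.0356] [0.6816 0.0395] 0.1503 -0.14
topfront [0.655  0.1177] [ 0.652  -0.0333] [0.6535 0.0422] 0.151 -1.13
bottle [0.544 0.169] [0.536 0.163]
obj [0.632 0.174] [0.62  0.164]
vial [ 0.653 -0.111] [ 0.642 -0.121]
dish [ 0.505 -0.127] [0.539 0.254]
box [ 0.747 -0.033] [ 0.745 -0.035]
adapter [0.77  0.112] [0.763 0.106]
[ 0.50069098 -0.12964853  0.013     ]
```

```bash
python3 - <<'E'
from h import *
for p,z in [((297,143),.05),((351,150),.05),((297,160),.005),((349,166),.005)]: print(ray("scene",p,z).round(3))
E
```

```text
[0.38 0.08 0.05]
[0.399 0.229 0.05 ]
[0.403 0.08  0.005]
[0.417 0.227 0.005]
```

Emit:
carry_out:
  commands:
    - [[0,0,0,6.8],[0,0,0,6.8],[0,0,0,6.8],[1.56,-3.56,0,0],[1.56,-3.56,0,0],[1.56,-3.56,0,0],[1.56,-3.56,0,0],[1.56,-3.56,0,0],[1.56,-3.56,0,0],[1.56,-3.56,0,0],[1.56,-3.56,0,0],[1.56,-3.56,0,0],[1.56,-3.56,0,0],[1.56,-3.56,0,0],[1.56,-3.56,0,0],[1.56,-3.56,0,0],[1.56,-3.56,0,0],[1.56,-3.56,0,0],[1.56,-3.56,0,0],[1.56,-3.56,0,0]]
  claw: 6

```text
t: 1.82
tool_pos: [0.4746, 0.0448, 0.2326]
orientation: [3.141, -0.0, 0.0]
force: [0.9, -0.6, 0.2]
opening: 0.0597
```

Emit:
carry_out:
  commands:
    - [[0,0,3.5,0],[0,0,3.5,0],[0,0,3.5,0],[0,0,3.5,0],[0,0,3.5,0],[0,0,2,0],[0,0,1,0],[0,0,0.6,0],[0,0,0,0],[0,0,0,0]]

```text
t: 2.65
tool_pos: [0.4755, 0.0427, 0.0229]
orientation: [3.142, -0.0, 0.003]
force: [-0.3, 0.1, 0.8]
opening: 0.0596
```

```bash
python3 - <<'E'
from h import *
for n in ["scene","side","wrist"]:
    im=robot.read_camera(n);cv2.imwrite(f"pics/{n}1.png",im[:,:,::-1])
s=robot.read_state();print(s['tool_pos'],s['force'])
a=cv2.imread("pics/side1.png")[180:310,270:440];cv2.imwrite("pics/d1.png",cv2.resize(a,None,fx=4,fy=4,interpolation=cv2.INTER_CUBIC))
E
```

```text
[0.47595573 0.04268753 0.02343334] [0.65577767 0.20704462 0.287539  ]
```

View pics/d1.png

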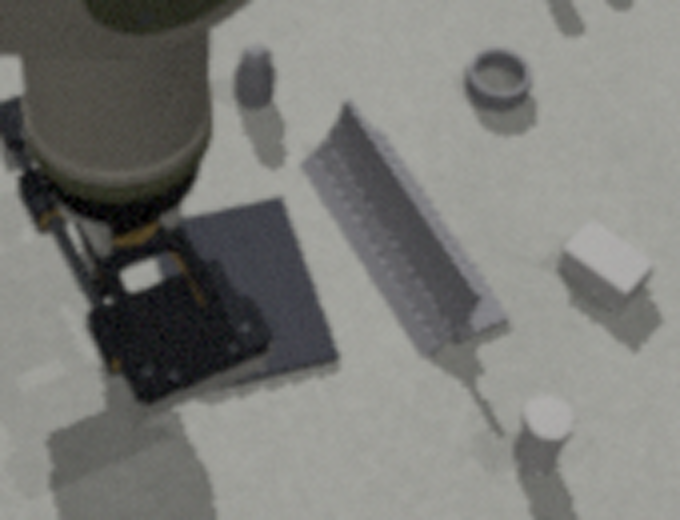

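View pics/wrist1.png

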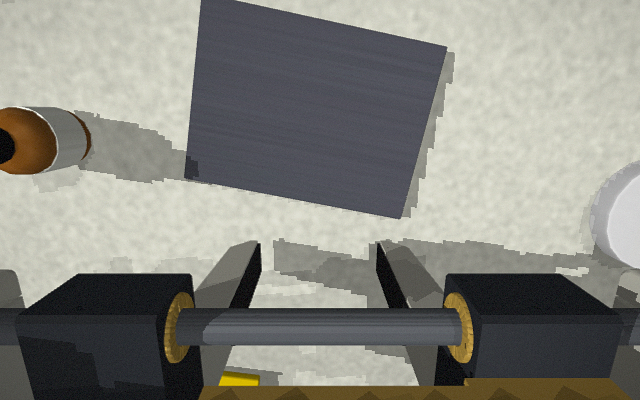

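```bash
python3 - <<'E'
from h import *
for p in [(185,178),(401,218),(446,46)]: print(ray("wrist",p,.006).round(4))
E
```

```text
[0.5173 0.1092 0.006 ]
[0.4965 0.0009 0.006 ]
[ 0.5776 -0.0142  0.006 ]
```

Emit:
carry_out:
  commands:
    - [[0,0,0.4,0],[0,0,0.3,0],[0,0,0,0],[0,0,0,0]]

```text
t: 3.13
tool_pos: [0.4742, 0.0427, 0.0145]
orientation: [-3.142, 0.0, 0.001]
force: [0.4, 0.0, -0.1]
opening: 0.06
```

Emit:
carry_out:
  commands:
    - [[0.4,0,-0.1,0],[0.4,0,0,0],[0.4,0,0,0],[0.3,0,0,0],[0.3,0.1,0,0],[0.3,0.1,0,0],[0.3,0.1,0,0],[0.3,0.1,0,0],[0.3,0.1,0,0],[0.3,0.1,0,0],[0.3,0.1,0,0],[0.3,0.1,0,0],[0,0,0,0],[0,0,0,0]]

```text
t: 4.3
tool_pos: [0.5136, 0.0346, 0.0157]
orientation: [3.142, -0.001, 0.0]
force: [-0.8, -0.6, -0.1]
opening: 0.06
```

```bash
python3 - <<'E'
from h import *
for n in ["wrist"]:
    im=robot.read_camera(n);cv2.imwrite(f"pics/{n}2.png",im[:,:,::-1])
s=robot.read_state();print(s['tool_pos'],s['force'])
E
```

```text
[0.51346977 0.0346786  0.01565192] [ 0.26231096 -0.00514973  0.04817505]
```

View pics/wrist2.png

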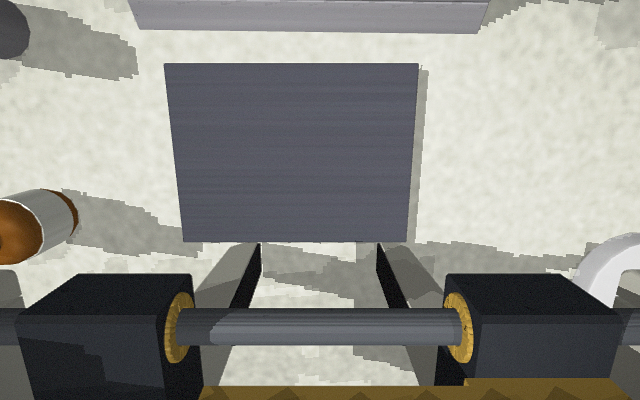

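```bash
python3 - <<'E'
from h import *
for p,z in [((139,28),0),((478,33),0),((164,64),.006),((418,64),.006),((183,242),.006),((407,242),.006)]: print(ray("wrist",p,z).round(4))
E
```

```text
[0.6219 0.1137 0.    ]
[ 0.6199 -0.035   0.    ]
[0.6065 0.102  0.006 ]
[ 0.6065 -0.008   0.006 ]
[0.524  0.1024 0.006 ]
[ 0.524  -0.0089  0.006 ]
```

Emit:
carry_out:
  commands:
    - [[-0.5,0,0,0],[0,-1,0,0.8],[0.4,0,0,0],[0.4,0,0,0],[0.4,0,0,0],[0.4,0,0,0],[0.4,0,0,0],[0.4,0,0,0],[0.4,0,0,0],[0.4,0,0,0],[0.4,0,0,0],[0.4,0,0,0],[0.4,0,0,0],[0,0,0,0]]

```text
t: 5.52
tool_pos: [0.5531, 0.044, 0.0157]
orientation: [-3.141, 0.022, -0.001]
force: [-0.5, 0.0, 0.5]
opening: 0.0599
```

```bash
cat > look.py <<'E'
from h import *
import sys
k=sys.argv[1]
s=robot.read_state();print(s['tool_pos'].round(4),s['force'].round(2),s['t'])
im=robot.read_camera("wrist")[:,:,::-1]; sd=robot.read_camera("side")[:,:,::-1]
w=cv2.resize(im,(480,300)); c=cv2.resize(sd[170:310,250:440],(407,300),interpolation=cv2.INTER_CUBIC)
cv2.imwrite(f"pics/L{k}.png",np.hstack([w,c])[:, :800])
cv2.imwrite(f"pics/W{k}.png",im);cv2.imwrite(f"pics/S{k}.png",sd)
E
python3 look.py 3
```

```text
[0.5531 0.044  0.0157] [-0.45  0.03  0.48] 5.5167
```

View pics/L3.png

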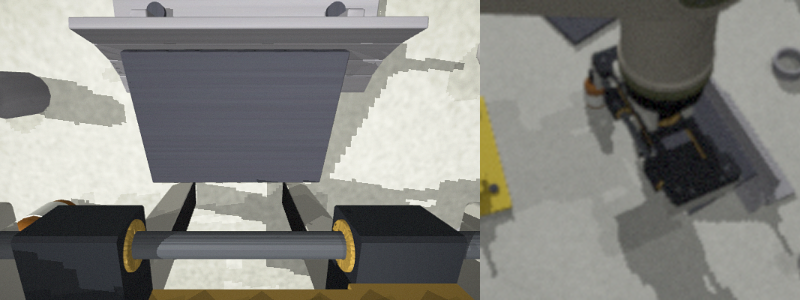

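The carrier is climbing squarely: its leading edge is on the hollow face and its trailing edge sits evenly on both fingertips. I'll keep pushing.

Emit:
carry_out:
  commands:
    - [[0.4,0,0,0],[0.4,0,0,0],[0.4,0,0,0],[0.4,0,0,0],[0.4,0,0,0],[0.4,0,0,0],[0.4,0,0,0],[0.4,0,0,0],[0.4,0,0,0],[0.3,0,0,0],[0.3,0,0,0],[0,0,0,0]]

```text
t: 6.62
tool_pos: [0.595, 0.0435, 0.0158]
orientation: [-3.141, 0.022, -0.001]
force: [0.2, -0.3, -0.1]
opening: 0.06
```

```bash
python3 look.py 4
```

```text
[0.595  0.0435 0.0158] [ 0.16 -0.31 -0.09] 6.6167
```

View pics/L4.png

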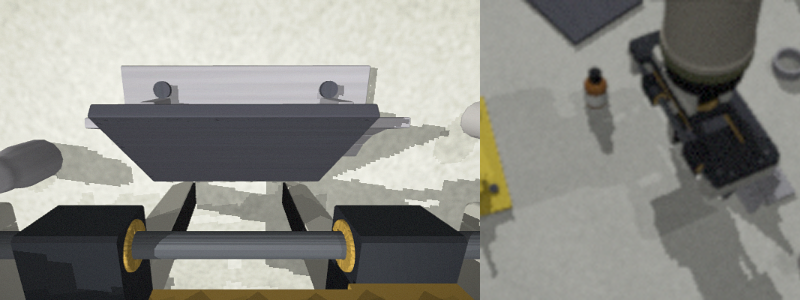

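Emit:
carry_out:
  commands:
    - [[0.3,0,0,0],[0.3,0,0,0],[0.2,0,0,0],[0,0,0,0],[0,0,0,0],[0,0,0,0]]

```text
t: 7.22
tool_pos: [0.6026, 0.0433, 0.0158]
orientation: [-3.142, 0.022, -0.001]
force: [0.1, -0.8, 0.9]
opening: 0.0601
```

```bash
python3 look.py 5; python3 - <<'E'
from h import *
for p in [((90,103)),((375,103))]:
    for z in (.065,.07,.075): print(ray("wrist",(p[0]*4/3,p[1]*4/3),z).round(4))
E
```

```text
[0.6026 0.0433 0.0158] [ 0.09 -0.78  0.86] 7.2167
[0.6697 0.1004 0.065 ]
[0.6701 0.0976 0.07  ]
[0.6705 0.0948 0.075 ]
[ 0.6682 -0.0097  0.065 ]
[ 0.6686 -0.0071  0.07  ]
[ 0.6691 -0.0045  0.075 ]
```

View pics/W5.png

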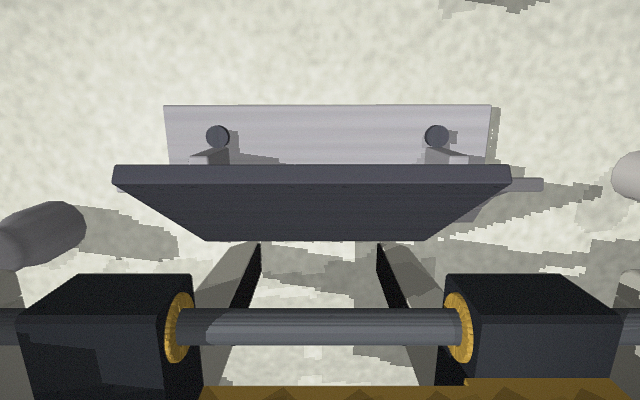

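```bash
python3 - <<'E'
from h import *
def wz(a,b,L=.112):
    from scipy.optimize import brentq
    f=lambda z:np.linalg.norm(ray("wrist",a,z)-ray("wrist",b,z))-L
    z=brentq(f,0,.15);return ray("wrist",a,z).round(4),ray("wrist",b,z).round(4)
print(wz((113,166),(511,166)));print(wz((114,183),(511,182)));print(ray("wrist",(206,241),.003),ray("wrist",(437,241),.003))
E
```

```text
(array([0.6622, 0.1008, 0.0701]), array([ 0.6607, -0.0111,  0.0701]))
(array([0.6575, 0.1008, 0.0711]), array([ 0.6563, -0.0112,  0.0711]))
[0.61309587 0.10058513 0.003     ] [ 0.61145245 -0.01639508  0.003     ]
```

Emit:
carry_out:
  commands:
    - [[0.2,0,0,0],[0,0,0,0],[0,0,0,0],[-0.1,0,0,0],[-0.2,0,0,0],[-0.4,0,0,0],[-1,0,0,0],[-2,0,0,0],[-1,0,0,0],[0,0,0,0]]

```text
t: 8.15
tool_pos: [0.555, 0.0441, 0.015]
orientation: [-3.142, 0.022, 0.004]
force: [-0.5, -0.3, -0.9]
opening: 0.06
```

```bash
python3 look.py 6
```

```text
[0.555  0.0441 0.015 ] [-0.46 -0.35 -0.9 ] 8.15
```

View pics/L6.png

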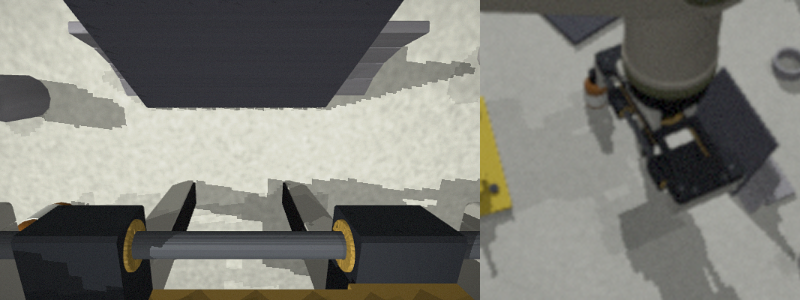

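It stays leaning on its own. Now I'll lift and go over it.

Emit:
carry_out:
  commands:
    - [[0,0,-2,0],[0,0,-3,0],[0,0,-3,0],[0,0,-3,0],[0,0,-3,0],[1,0,-0.5,0],[3,0,0,0],[3,0,0,0],[3,0,0,0],[3,0,0,0],[2,0,0,0],[0.6,0,0,0],[0,0,0,0],[0,0,0,0]]

```text
t: 9.42
tool_pos: [0.7131, 0.0418, 0.1602]
orientation: [-3.141, 0.022, 0.001]
force: [-0.4, -0.5, 0.2]
opening: 0.06
```

```bash
python3 look.py 7
```

```text
[0.7131 0.0418 0.1602] [-0.44 -0.45  0.22] 9.4167
```

View pics/L7.png

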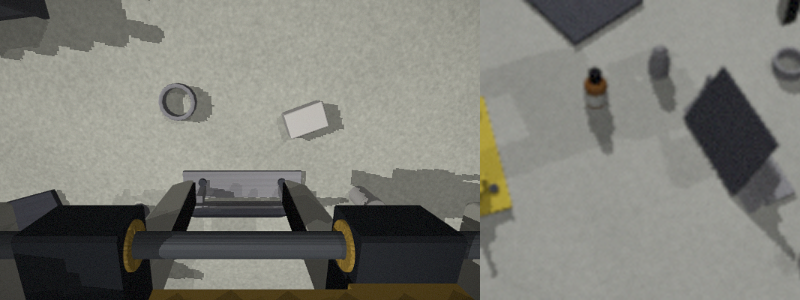

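Emit:
carry_out:
  commands:
    - [[0,0,3,0],[0,0,3,0],[0,0,2,0],[0,0,0.6,0],[0,0,0,0],[-1,0,0,0],[-1,0,0,0],[-1,0,0,0],[-0.5,0,0,0],[0,0,0,0],[0,0,0,0]]

```text
t: 10.43
tool_pos: [0.6793, 0.0423, 0.0766]
orientation: [3.141, -0.022, 0.004]
force: [0.7, -0.1, 0.1]
opening: 0.0602
```

```bash
python3 look.py 8
```

```text
[0.6793 0.0423 0.0766] [ 0.69 -0.11  0.14] 10.4333
```

View pics/L8.png

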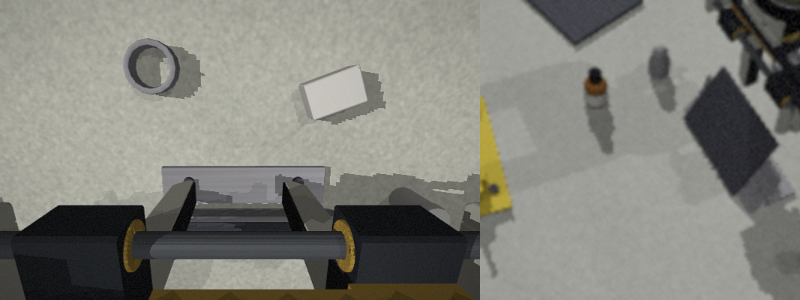

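Emit:
carry_out:
  commands:
    - [[-0.4,0,0.2,0],[-0.4,0,0,0],[-0.4,0,0,0],[-0.4,0,0,0],[-0.4,0,0,0],[-0.4,0,0,0],[-0.4,0,0,0],[-0.4,0,0,0],[-0.4,0,0,0],[-0.4,0,0,0],[0,0,0,0]]

```text
t: 11.45
tool_pos: [0.6376, 0.043, 0.0726]
orientation: [-3.141, 0.022, 0.001]
force: [0.1, 0.3, -0.2]
opening: 0.0602
```

```bash
python3 look.py 9
```

```text
[0.6376 0.043  0.0726] [ 0.11  0.26 -0.17] 11.45
```

View pics/L9.png

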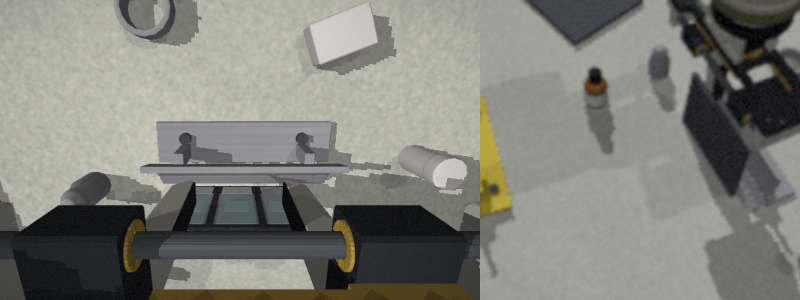

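The carrier is now nearly upright, with its slides visible between the fingers. I'll push on until it topples.

Emit:
carry_out:
  commands:
    - [[-0.4,0,0,0],[-0.4,0,0,0],[-0.4,0,0,0],[-0.4,0,0,0],[-0.4,0,0,0],[0,0,0,0],[0,0,0,0]]

```text
t: 12.13
tool_pos: [0.6182, 0.0431, 0.0727]
orientation: [3.142, -0.022, 0.0]
force: [0.6, -0.3, 0.2]
opening: 0.0597
```

```bash
python3 look.py 10
```

```text
[0.6182 0.0431 0.0727] [ 0.59 -0.33  0.19] 12.1333
```

View pics/L10.png

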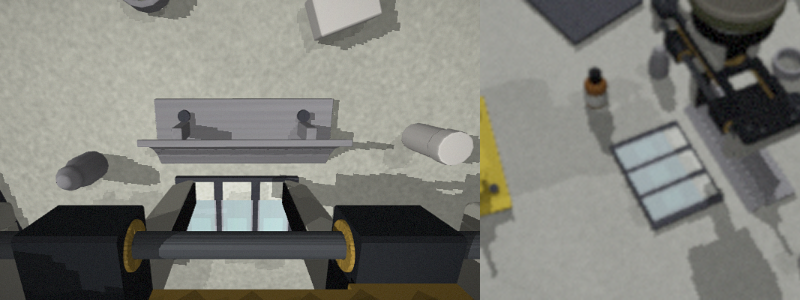

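It toppled and lies with its slides up. I'll raise the arm and check.

Emit:
carry_out:
  commands:
    - [[0,0,-3,0],[0,0,-3,0],[0,0,-3,0],[0,0,-3,0],[2,0,0,0],[3,0,0,0],[3,0,0,0],[2,0,0,0],[0,0,0,0],[0,0,0,0],[0,0,0,0],[0,0,0,0]]

```text
t: 13.23
tool_pos: [0.7178, 0.0418, 0.1928]
orientation: [-3.142, 0.022, 0.0]
force: [0.6, -0.5, 0.1]
opening: 0.06
```

```bash
python3 look.py 11; python3 - <<'E'
from h import *
im=cv2.imread("pics/S11.png");c=im[200:310,290:440];cv2.imwrite("pics/e.png",cv2.resize(c,None,fx=5,fy=5,interpolation=cv2.INTER_CUBIC))
E
```

```text
[0.7178 0.0418 0.1928] [ 0.64 -0.45  0.12] 13.2333
```

View pics/e.png

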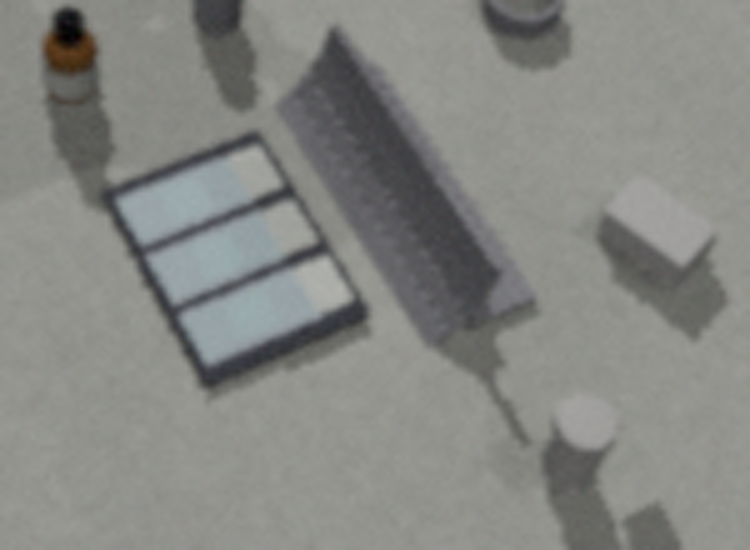

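```bash
python3 - <<'E'
from h import *
P=np.array([ray("side",(290+u/5,200+v/5),.006) for u,v in [(108,188),(257,133),(367,308),(207,375)]])
print(P.round(4),P.mean(0).round(4),np.linalg.norm(P-np.roll(P,-1,0),axis=1).round(4))
print(robot.read_state()['t'],robot.close_job())
E
```

```text
[[ 0.5279  0.1017  0.006 ]
 [ 0.6067  0.0985  0.006 ]
 [ 0.606  -0.0084  0.006 ]
 [ 0.525  -0.0064  0.006 ]] [0.5664 0.0464 0.006 ] [0.0789 0.107  0.0811 0.1081]
the job is handed in; nothing more can be done
13.3333 None
```

The carrier is turned over and lies slides up in front of the steel stop. The job was handed in at 13.3 s; `close_job` gives no verdict.

- **Pushing:** I squared the carrier with two fingertips and pushed it up the steel stop until it leaned at about 58 degrees. It stayed leaning when I let go. I then reached over the wall and pushed its upper edge back until it toppled.
- **Last check of the carrier:** In the final side picture its centre is about 55 mm in front of the foot of the stop and about 7 mm off the stop's middle line. Its yaw is within about 1.5 degrees of the stop's.
- **Flatness and stillness:** I judged both from single pictures and did not measure them. The carrier's outline, cast at the height of a flat plate, measured about 80 x 107.5 mm against a true 84 x 112 mm. I put that down to reading blurred corners, and the first side-view check was closer.
- **Other things on the bench:** Those in view in the last pictures look unmoved, and the gripper was raised and touching nothing. I did not measure their positions again.

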